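# Start the leak check of a filter sampler

### The arm

A 7-joint arm with a two-finger parallel gripper is mounted at the origin on a cart in front of the work surface, level with it; the furniture and walls round the work are solid. World frame = base frame: x ahead of the robot, y to its left, z up, the work surface at z = 0. Lengths are in m, angles in rad, forces in N, time in s.
With the tool pointing down it reaches from about 0.425 to 0.875 m from the base axis. Payload 4.7 kg.
Tool frame: the origin (TCP) lies at the very end of the fingers, on their centre line; the grasp point (between the pads) lies 19 mm behind it; z points along the fingers, y is the line along which they close (so a half turn about z gives the same grasp; the last joint's range is limited). The gripper opens to 87 mm and grips with 3 to 60 N. Pads are 19 mm wide; open, the fingers measure 117 mm over their backs; the gripper's body (75 mm by 190 mm) begins 51 mm behind the grasp point.
Start: joints at [1.225, 0.321, -0.07, 1.45, 0.023, 1.371, -0.057], TCP at [0.229, -0.608, 0.223] pointing down, gripper open.
Joint ranges: [-2.86, 2.86], [-0.3, 2.09], [-1.38, 1.24], [0.06, 2.45], [-1.56, 4.7], [0.09, 2.05], [-2.69, 2.69]. Speed limits (rad/s): [2.57, 2.57, 3.14, 3.14, 3.14, 3.14, 3.14].

### API

Orientations are given as a rotation vector (axis times angle).
In Python, from bench import ctrl, vision gives the robot as it stands.
- The arm moves only by the tool jog_arm, never from a script. Its argument "increments" is a list of rows, each an object of numbers: "tx", "ty", "tz": the shift along the tool's x, y, z in mm; "wx", "wy", "wz": the turn, a rotation vector about the tool's x, y, z in rad; "gripper": the opening, from 0 (shut) to 1 (fully open). In form: [{"tx": .., "ty": .., "tz": .., "wx": .., "wy": .., "wz": .., "gripper": ..}, ...]. A call has exactly 5 rows; each row is the pose to reach, as a shift and turn from the pose commanded when the call began, along the tool's axes at that moment; what a row does not reach only later rows make up. A row lasts 1/12 s, in which the tool goes at most 41.7 mm and 7.16 degrees, less where a joint would pass 70% of its speed; a pose out of reach is approached as far as the arm can. A call with a gripper value outside its range is refused whole. The fingers move at their own pace and stop on an object; "grip_force" is the grip in N (left out, the last holds). Time passes only in rows, so rows that repeat a pose let the fingers close, or fill a call up. It gives the time, the measured TCP pose, the force, the opening and the grip force at its end, in the units of the state.
- ctrl.get_state(): the state, without advancing time (a new reading comes with each control period).
- vision.get_image(name): name is "scene" or "top" or "wrist"; returns a dict with "color" (480x640x3 uint8, blue, green, red), "fx", "fy", "cx", "cy" (pixels), "k1" (the pictures are not rectified: a ray, as slopes to the right and down, at radius r is drawn at 1 + k1 r^2 times it, then the intrinsics apply), "extrinsics" (4x4, takes a point from world to camera coordinates). Camera axes: x right, y down, z forward; pixel columns grow to the right and rows downward; lengths in m; the calibration is good to about 2 mm. A picture is of the moment at which its call begins. There is no depth.
- ctrl.close_job(): hands the job in; it is judged then, once.
Trained networks look in the newest picture that a camera, given by its name, has taken for a name from the list of things; names that differ only in an ending like _2 or _b are one class to them, and where a whole thing is asked for, a point or a joint stands for the part that bears it (a point fixed in the world has none). Each returns a list of dicts, best first, with "conf" (0 to 1); they miss things now and then, are a little off and sometimes report something else, mostly with a low value. They report only what shows in the picture. A call takes as long as a camera call. They do not tell look-alikes from the thing itself.
- vision.spot_in(camera, thing): "bbox" ([left, top, right, bottom] in pixels, round what is visible of it).
The state is a dict: "time": time; "joint_positions": joint angles; "qd": joint speeds; "joint_torque": joint torques, N m; "position": TCP position; "tool_rot": TCP orientation; "ft_force": force on the tool from outside, world axes, zero at the start; "torque": the same for the moment, N m; "grip_width": opening from 0.0 (shut) to 1.0 (fully open); "grip_force": force on a finger pad.
Only numpy, scipy, OpenCV 4.12 (cv2) and the standard library are available. Lean on these libraries where they do the work, as an engineer would, in place of code of your own. Each camera call takes 0.05 s, during which the arm holds its last target. There are 200 camera calls.

### The job

Start a leak check of the filter sampler, the grey instrument with the hinged lid and the dial gauge. Push its open lid shut until the front latch snaps over it, then switch the pump on by tipping the rocker so that its far end (the end away from the sampler's front) is down, and then press the round leak-test plunger fully down and keep it down: the program finishes while the fingertips still hold it there. Closed fingers do for all of it, nothing needs grasping: do not switch on before the lid is latched or press the plunger before the pump is on, pick nothing up, and leave the filter in its seat and the things standing round the sampler where they are.

Things in the scene. Friction and masses are not known exactly. Their poses are not given: they have to be found in the camera images.
- sampler: Grey bench filter sampler, 176 mm deep (x) x 241 wide (y) x 106 high, black end cheeks; stands fast. Origin: centre of its underside, on the worktop; x points from its front to its back, y to its left, z up (the frame meant below by 'in the sampler'). Left half: chamber with lid. Right half: console (top z = 101 mm) with rocker, plunger right of it, and a gauge behind x = 19 mm, up to z = 141 mm.
- lid (a joint): Lid angle, rad: 0 = shut, grows as it opens (at most 1.25); 0.7 to 1.1 at the start. A stiff hinge keeps it where it is left; about 2 N on its thumb strip swings it. At about 0.10 the bar on its front edge meets the latch, and some 4 N pushes it past; the latch snaps back only when the lid is right down on its seat, below about 0.012. It may be pressed with 25 N there.
- lid_hinge (a point): Middle of the lid's hinge axis, at the back of the lid, in the sampler at (34, 62, 105.5) mm. The axis runs along the sampler's y. The lid is a plate 86 mm wide (y) and 10 mm thick, reaching 116 mm from the axis towards the sampler's front when shut; its outer (upper) face lies 7 mm off the axis.
- lid_pad (a point): Centre of the ribbed rubber thumb strip (60 mm along y x 16 mm) on the lid's outer face near its front edge, 98 mm from the hinge axis and 8.6 mm outward of it: the place to push. It swings with the lid; with the lid shut it lies in the sampler at (-64, 62, 114) mm and faces up.
- latch (a joint): Angle of the sprung steel latch lever in the middle of the sampler's front face, rad: 0 = at rest; the lid's bar pushes its upper, hooked end forward by about 0.17 in passing, then it springs back over the bar to below 0.05. Need not be touched; the hook stands up to z = 125 mm in the sampler at x = -79 to -97 mm, y = 49 to 75 mm.
- rocker (a joint): Angle of the power rocker, rad: -0.18 = off (near end down, far end up), +0.18 = on (far end, away from the sampler's front, down). Over-centre spring: past 0 it snaps over by itself and stays. About 2 N on the far end tips it.
- rocker_far_end (a point): On the top face of the rocker near its far end, where to press: 18 mm behind the rocker's pivot. The rocker is 46 mm long (x) x 26 mm wide (y) with its pivot in the sampler at (-30, -30, 109.5) mm; this point is at z = 121 mm in the sampler when off and 114 mm when on. Nothing rises above z = 104 mm within 25 mm round the rocker.
- plunger (a joint): Travel of the leak-test plunger, m: 0 = up, 0.008 = fully down. A spring returns it as soon as it is let go; it takes 1.6 N to start and 4.4 N at the bottom, where it meets a hard stop. It may be held down with up to 40 N.
- plunger_top (a point): Centre of the top of the leak-test plunger, a round metal mushroom knob 31 mm across, in the sampler at (-30, -88) mm, top at z = 130.6 mm when up; it moves straight down by 8 mm.
- filter_seat (a point): Centre of the filter cassette's place in the chamber, in the sampler at (-26, 62, 81.5) mm.
- filter_c (a point): Centre of the filter cassette (54 mm across, 27 high), which lies loose in a round pocket under the lid; it stays there.
- spare_cassette_c (a point): Bystander: centre (half-way up) of the spare round filter cassette, 54 mm across, 27 high, lying in front of the sampler.
- vial_a_c (a point): Bystander: centre (half-way up) of the glass vial, 24 mm across, 62 high, standing in front of the sampler.
- vial_b_c (a point): Bystander: centre (half-way up) of the second glass vial, 24 mm across, 62 high, standing in front of the sampler.
- tweezers_c (a point): Bystander: centre (half-way up) of the steel tweezers, 122 mm long, lying left of the sampler.
- reagent_c (a point): Bystander: centre (half-way up) of the amber bottle, 62 mm across, 125 high, left of the sampler.
- tin_c (a point): Bystander: centre (half-way up) of the round tin, 64 mm across, 42 high, left of the sampler.
- meter_c (a point): Bystander: centre (half-way up) of the flow meter on a 62 x 60 mm foot, 126 high, behind the sampler.
- wash_c (a point): Bystander: centre (half-way up) of the white bottle, 60 mm across, 150 high, behind the sampler.
Not all that is in view belongs to the job. Leave any black or green look-alike of the part that bears filter_c alone.

How it is judged:
On the way, in this order (a step that is already met when the one before it is completed fails the run):
1. the lid is shut and latched while the pump is still off and the plunger up (value of joint lid below 0.022 rad and value of joint latch below 0.08 rad and value of joint rocker below -0.1 rad and value of joint plunger below 0.002 m), for 0.2 s.
2. the rocker is on, the lid still latched and the plunger still up (value of joint rocker above 0.13 rad and value of joint plunger below 0.002 m and value of joint lid below 0.022 rad and value of joint latch below 0.08 rad), for 0.2 s.
At the end, for the whole second after the job is handed in: The lid is latched (lid below 0.022 rad, latch lever sprung back below 0.08 rad), the rocker is on (above 0.13 rad), the plunger is held down by the fingers (at least 6.5 of its 8 mm, with more than 1 N) and the filter lies in its seat (within 12 mm) (value of joint lid below 0.022 rad and value of joint latch below 0.08 rad and value of joint rocker above 0.13 rad and value of joint plunger above 0.0065 m and contact force between the fingers and plunger above 1 N and distance between filter_c and filter_seat below 0.012 m); the arm keeps its last pose, push and grip.
It fails at once if the pump was switched on before the lid was latched (value of joint rocker above 0.05 rad and value of joint lid above 0.06 rad).
It fails at once if the plunger was pressed before the pump was on (value of joint plunger above 0.004 m and value of joint rocker below 0 rad).
It fails at once if the filter was lifted or knocked out of its seat (distance between filter_c and filter_seat above 0.02 m).
It fails at once if one of the things round the sampler was pushed away, picked up or knocked over (moved more than 30 mm) (distance of any of spare_cassette_c, vial_a_c, vial_b_c, tweezers_c, reagent_c, tin_c, meter_c, wash_c from where it was at the start of the episode above 0.03 m).
It also fails if it takes over 48 s, if anything falls off the work surface, if the arm or the gripper's body presses on something with over 40 N, if the wrist force passes 120 N, or if a joint passes its speed limit or range.

## Working session

There is one attempt and no reset: what is moved stays moved. The work goes in short steps, Python scripts to look and compute and a tool call to move; the robot and the scene stay as the last step left them, time stands still between calls to the robot, and variables do not carry over. Pictures are saved under pics/ and viewed, at most 10 in all, crops included, and the job is handed in when it is done.

Besides the shell and the picture viewer there is one more tool, called after "Request:" as name([rows], argument=value, ...), one row to a line, values as JSON. jog_arm: Moves the arm, as the interface text tells. Its arguments: {"type":"object","properties":{"increments":{"type":"array"},"grip_force":{"type":"number"}},"required":["increments"]}

```bash
mkdir -p pics
python3 - <<'E'
from bench import ctrl, vision
import cv2
s=ctrl.get_state(); print({k:s[k] for k in('time','position','tool_rot','grip_width')})
for n in('scene','top'):
    d=vision.get_image(n); cv2.imwrite(f'pics/{n}0.png',d['color']); print(n,d['fx'],d['cx'],d['cy'],d['k1'],d['extrinsics'])
    for t in('sampler','lid_pad','rocker','plunger','latch','filter_c','lid'):
        print(t,[(list(map(int,b['bbox'])),round(b['conf'],2)) for b in vision.spot_in(n,t)][:3])
E
```

```text
{'time': 0.0, 'position': array([ 0.2286257 , -0.60788942,  0.22147112]), 'tool_rot': array([-3.08906904e+00, -5.61877734e-01,  6.62277242e-04]), 'grip_width': 0.9968211643099688}
scene 463.4953806602287 323.86979014386066 240.52442053427058 -0.02248275379215473 [[-0.5305126  -0.84759282 -0.01194985  0.61979761]
 [-0.37736558  0.24877129 -0.8920247   0.21644164]
 [ 0.75904651 -0.46872087 -0.45182866  0.73405756]
 [ 0.          0.          0.          1.        ]]
sampler [([279, 197, 419, 324], 0.72)]
lid_pad [([292, 201, 349, 246], 0.6), ([261, 207, 293, 276], 0.57)]
rocker [([359, 231, 379, 247], 0.65)]
plunger []
latch [([276, 198, 423, 325], 0.72), ([349, 257, 364, 286], 0.69)]
filter_c [([197, 327, 230, 346], 0.86), ([267, 335, 300, 363], 0.7), ([326, 259, 343, 266], 0.59)]
lid [([295, 199, 351, 252], 0.57)]
top 582.6427769529575 323.50984293975375 241.0855745743024 -0.10470148484810361 [[-0.01041687 -0.99992362  0.00665163  0.39782206]
 [-0.99842738  0.01003438 -0.05515498  0.54733892]
 [ 0.05508402 -0.00721571 -0.99845565  1.08398702]
 [ 0.          0.          0.          1.        ]]
sampler [([283, 184, 433, 308], 0.71)]
lid_pad [([294, 222, 353, 267], 0.62)]
rocker [([369, 251, 386, 274], 0.65)]
plunger [([406, 245, 421, 262], 0.49), ([232, 244, 271, 282], 0.38)]
latch [([317, 290, 340, 305], 0.49), ([310, 260, 339, 280], 0.25)]
filter_c [([310, 260, 338, 276], 0.92), ([178, 248, 207, 272], 0.79), ([220, 300, 257, 327], 0.55)]
lid [([399, 296, 415, 315], 0.61), ([413, 292, 437, 321], 0.59), ([292, 228, 351, 265], 0.56)]
```

Run:
```python
import cv2
a=cv2.imread('pics/top0.png')[150:370,150:470]; cv2.imwrite('pics/topc.png',cv2.resize(a,(800,550),interpolation=cv2.INTER_CUBIC))
a=cv2.imread('pics/scene0.png')[150:390,170:490]; cv2.imwrite('pics/scenec.png',cv2.resize(a,(800,600),interpolation=cv2.INTER_CUBIC))
```

```text
(no output)
```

View pics/topc.png

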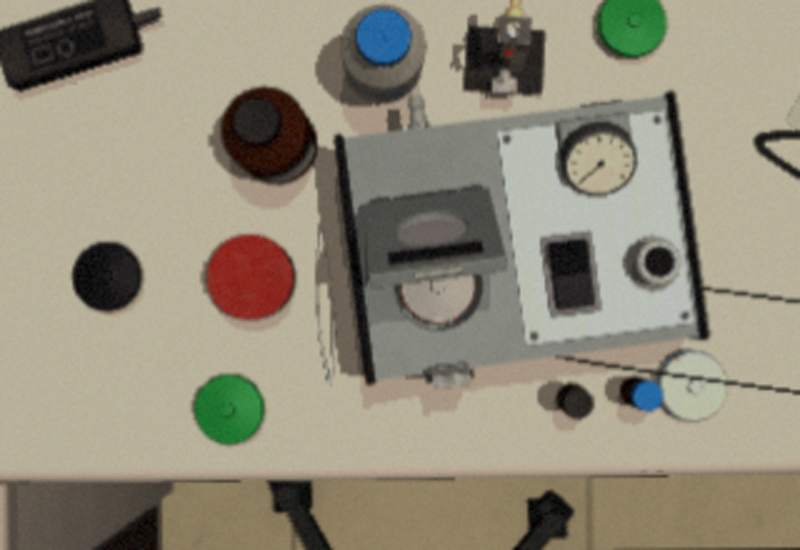

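View pics/scenec.png

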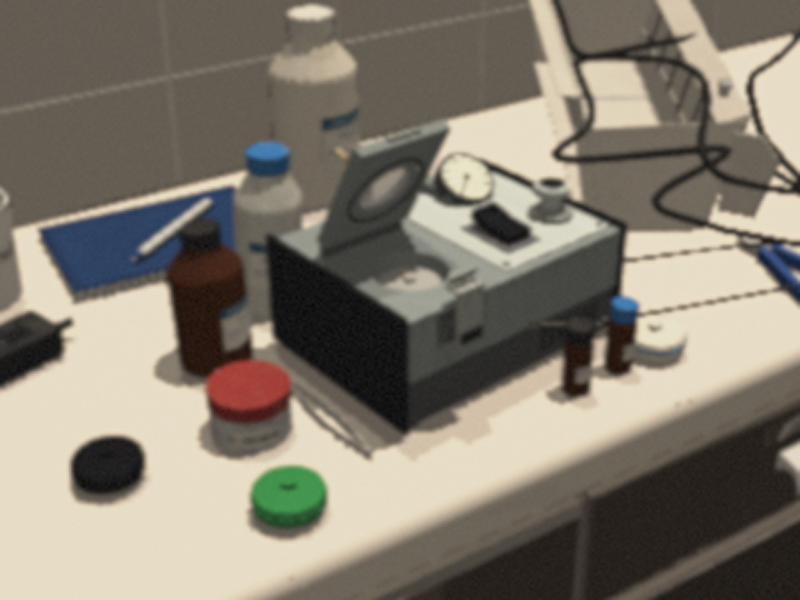

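The only sampler shows clearly, with the lid open. In full-frame top pixels the thumb strip is at about (324,251), the rocker at (378,260), the plunger at (414,255) and the latch at (329,300). The black and green discs on the left are look-alikes, and I'm leaving them alone. Next I fit the sampler pose and lid angle.

```bash
cat > h.py <<'E'
import numpy as np
from bench import ctrl, vision
from scipy.spatial.transform import Rotation as R
from scipy.optimize import least_squares
def proj(d,P):
    E=d['extrinsics']; c=P@E[:3,:3].T+E[:3,3]; s=c[:,:2]/c[:,2:]; s=s*(1+d['k1']*(s**2).sum(1,keepdims=True))
    return s*[d['fx'],d['fy']]+[d['cx'],d['cy']]
def lidp(t,r,o,y): return [34-r*np.cos(t)+o*np.sin(t),62+y,105.5+r*np.sin(t)+o*np.cos(t)]
def world(p,L): return np.asarray(L)/1e3@R.from_euler('z',p[2]).as_matrix().T+[p[0],p[1],0]
E
python3 - <<'E'
from h import *
T,S=vision.get_image('top'),vision.get_image('scene')
fix=lambda t:[([88,119,106],0,340,138),([-88,119,106],0,370,382),([88,-119,106],0,671,95),([-88,-119,106],0,704,337),
 ([-30,-30,114],0,570,274),([-30,-88,130.6],0,659,262),(lidp(t,98,8.6,0),0,435,253),
 ([-30,-88,130.6],1,551,184),([-88,119,106],1,408,322),([88,119,106],1,270,238),([-88,-119,106],1,622,230),([-88,120,0],1,406,432),
 (lidp(t,116,-3,43),1,345,158),(lidp(t,116,-3,-43),1,447,128)]
def res(q):
    out=[]
    for P,c,u,v in fix(q[3]):
        w=np.array([[170 if c else 150,150]])+np.array([[u,v]])/2.5
        out.append((proj(S if c else T,world(q,[P]))-w)[0])
    return np.ravel(out)
o=least_squares(res,[.6,.0,0,.9],loss='soft_l1'); q=o.x
print(q); print(res(q).reshape(-1,2).round(1))
np.save('q.npy',q)
for n,L in dict(pad=lidp(q[3],98,8.6,0),padshut=lidp(0,98,8.6,0),hinge=[34,62,105.5],rock=[-12,-30,121],plung=[-30,-88,130.6]).items(): print(n,world(q,L).round(4))
print('tool',R.from_rotvec(ctrl.get_state()['tool_rot']).as_matrix().round(3))
E
```

```text
[0.53865146 0.33283476 0.12945195 1.0798262 ]
[[-2.9 -0.7]
 [-1.   2.7]
 [ 0.2 -2.3]
 [ 2.   1.1]
 [ 0.5  0.2]
 [-0.2 -0. ]
 [-0.5 -0.4]
 [-0.  -0.6]
 [-0.9 -0.2]
 [-2.4 -1.5]
 [ 2.3 -3.3]
 [-0.3  4.9]
 [ 6.4 -0.5]
 [ 1.6 -0.5]]
pad [0.5261 0.3937 0.196 ]
padshut [0.4672 0.3861 0.1141]
hinge [0.5644 0.3987 0.1055]
rock [0.5306 0.3015 0.121 ]
plung [0.5203 0.2417 0.1306]
tool [[ 0.936  0.352  0.   ]
 [ 0.352 -0.936 -0.   ]
 [-0.     0.    -1.   ]]
```

View pics/top0.png

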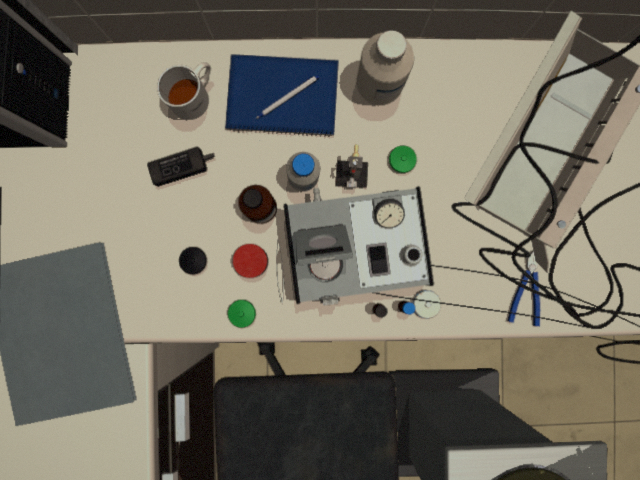

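```bash
cat >> h.py <<'E'
def plan(targets,yaw=None):
    """targets: sampler-frame mm TCP; prints tool-frame shifts from the measured pose"""
    s=ctrl.get_state(); q=np.load('q.npy'); M=R.from_rotvec(s['tool_rot']); 
    inv=R.from_euler('z',q[2]).inv()
    print('t',round(s['time'],2),'sampler xyz',(inv.apply(s['position']-[q[0],q[1],0])*1e3).round(1),'F',np.round(s['ft_force'],1),'grip',round(s['grip_width'],2))
    D=R.from_euler('z',q[2])*R.from_euler('x',np.pi)
    print('turn',(M.inv()*D).as_rotvec().round(3))
    for t in targets: print(t,(M.inv().apply(world(q,t)-s['position'])*1e3).round(1))
E
python3 - <<'E'
from h import *
q=np.load('q.npy')
inv=lambda w:(R.from_euler('z',q[2]).inv().apply(np.array(w)-[q[0],q[1],0])*1e3).tolist()
plan([inv([.229,-.608,.33]),inv([.43,-.35,.33]),inv([.47,-.1,.33]),inv([.50,.15,.33]),[60,62,300],[45,62,300]])
E
```

```text
t 0.9 sampler xyz [-428.7 -893.4  222.6] F [-0.9 -1.  -0.7] grip 1.0
turn [0.   0.   0.23]
[-428.5135610331287, -892.9894726599641, 330.0] [   0.3   -0.3 -107.4]
[-195.8899692864361, -663.0954436751553, 330.0] [ 279.3 -171.  -107.4]
[-123.95198239407256, -420.3508741336841, 330.0] [ 404.7 -390.9 -107.5]
[-61.93032340515085, -176.31539758106913, 330.0] [ 520.8 -614.4 -107.5]
[60, 62, 300] [ 694.  -818.6  -77.5]
[45, 62, 300] [ 679.3 -822.   -77.5]
```

Request:
jog_arm([
  {"tx": 0,"ty": 0,"tz": -40,"gripper": 0},
  {"tx": 0,"ty": 0,"tz": -80,"gripper": 0},
  {"tx": 20,"ty": -12,"tz": -108,"gripper": 0},
  {"tx": 55,"ty": -34,"tz": -108,"wz": 0.1,"gripper": 0},
  {"tx": 90,"ty": -55,"tz": -108,"wz": 0.23,"gripper": 0},
], grip_force=20)

```text
validation failed for argument at $.in...
```

Run:
```python
from h import *
plan([[-195,-663,330],[-124,-420,330],[-62,-176,330],[60,62,300]])
```

```text
t 0.9 sampler xyz [-428.7 -893.4  222.6] F [-0.9 -1.  -0.7] grip 1.0
turn [0.   0.   0.23]
[-195, -663, 330] [ 280.1 -170.9 -107.4]
[-124, -420, 330] [ 404.8 -391.3 -107.5]
[-62, -176, 330] [ 520.8 -614.7 -107.5]
[60, 62, 300] [ 694.  -818.6  -77.5]
```

Request:
jog_arm([
  {"tx": 0,"ty": 0,"tz": -40,"wx": 0,"wy": 0,"wz": 0,"gripper": 0},
  {"tx": 0,"ty": 0,"tz": -80,"wx": 0,"wy": 0,"wz": 0,"gripper": 0},
  {"tx": 20,"ty": -12,"tz": -108,"wx": 0,"wy": 0,"wz": 0,"gripper": 0},
  {"tx": 55,"ty": -34,"tz": -108,"wx": 0,"wy": 0,"wz": 0.1,"gripper": 0},
  {"tx": 90,"ty": -55,"tz": -108,"wx": 0,"wy": 0,"wz": 0.2,"gripper": 0},
], grip_force=20)

```text
time: 1.32
position: [0.2936, -0.5261, 0.3332]
tool_rot: [3.128, 0.237, 0.003]
ft_force: [1.4, 0.4, -0.6]
grip_width: 0.705
grip_force: 0.0
```

Run:
```python
from h import *
plan([[-195,-663,330],[-124,-420,330],[-62,-176,330],[60,62,300]])
```

```text
t 1.32 sampler xyz [-353.9 -820.1  333.2] F [ 1.4  0.4 -0.6] grip 0.71
turn [ 0.005 -0.002  0.022]
[-195, -663, 330] [ 162.3 -153.6    2.8]
[-124, -420, 330] [ 238.5 -395.     1.8]
[-62, -176, 330] [ 305.8 -637.6    0.7]
[60, 62, 300] [ 432.9 -873.    29.8]
```

Request:
jog_arm([
  {"tx": 29,"ty": -28,"tz": 0,"wx": 0,"wy": 0,"wz": 0.022,"gripper": 0},
  {"tx": 58,"ty": -56,"tz": 0,"wx": 0,"wy": 0,"wz": 0.022,"gripper": 0},
  {"tx": 87,"ty": -84,"tz": 0,"wx": 0,"wy": 0,"wz": 0.022,"gripper": 0},
  {"tx": 116,"ty": -112,"tz": 0,"wx": 0,"wy": 0,"wz": 0.022,"gripper": 0},
  {"tx": 145,"ty": -140,"tz": 0,"wx": 0,"wy": 0,"wz": 0.022,"gripper": 0},
])

```text
time: 1.73
position: [0.4154, -0.3622, 0.3309]
tool_rot: [3.133, 0.216, 0.001]
ft_force: [1.0, -0.4, 0.1]
grip_width: 0.328
grip_force: 0.0
```

Request:
jog_arm([
  {"tx": 14,"ty": -39,"tz": 0,"wx": 0,"wy": 0,"wz": 0,"gripper": 0},
  {"tx": 28,"ty": -78,"tz": 0,"wx": 0,"wy": 0,"wz": 0,"gripper": 0},
  {"tx": 42,"ty": -117,"tz": 0,"wx": 0,"wy": 0,"wz": 0,"gripper": 0},
  {"tx": 56,"ty": -156,"tz": 0,"wx": 0,"wy": 0,"wz": 0,"gripper": 0},
  {"tx": 70,"ty": -195,"tz": 0,"wx": 0,"wy": 0,"wz": 0,"gripper": 0},
])

```text
time: 2.15
position: [0.4572, -0.1591, 0.3308]
tool_rot: [3.133, 0.216, 0.001]
ft_force: [0.1, 0.5, 0.4]
grip_width: 0.024
grip_force: 0.0
```

Request:
jog_arm([
  {"tx": 12,"ty": -39,"tz": 0,"wx": 0,"wy": 0,"wz": 0,"gripper": 0},
  {"tx": 24,"ty": -78,"tz": 0,"wx": 0,"wy": 0,"wz": 0,"gripper": 0},
  {"tx": 36,"ty": -117,"tz": 0,"wx": 0,"wy": 0,"wz": 0,"gripper": 0},
  {"tx": 48,"ty": -156,"tz": 0,"wx": 0,"wy": 0,"wz": 0,"gripper": 0},
  {"tx": 60,"ty": -195,"tz": 0,"wx": 0,"wy": 0,"wz": 0,"gripper": 0},
])

```text
time: 2.57
position: [0.4896, 0.0422, 0.331]
tool_rot: [3.133, 0.216, 0.002]
ft_force: [1.2, -0.7, -0.8]
grip_width: 0.007
grip_force: 0.0
```

Run:
```python
from h import *
plan([[-62,-176,330],[55,62,300]])
```

```text
t 2.57 sampler xyz [ -86.1 -281.9  331. ] F [ 1.2 -0.7 -0.8] grip 0.01
turn [ 0.001 -0.001  0.008]
[-62, -176, 330] [  25.  -105.7    0.9]
[55, 62, 300] [ 143.9 -342.7   30.8]
```

Request:
jog_arm([
  {"tx": 16,"ty": -37,"tz": 0,"wx": 0,"wy": 0,"wz": 0,"gripper": 0},
  {"tx": 32,"ty": -74,"tz": 0,"wx": 0,"wy": 0,"wz": 0,"gripper": 0},
  {"tx": 48,"ty": -111,"tz": 0,"wx": 0,"wy": 0,"wz": 0,"gripper": 0},
  {"tx": 64,"ty": -148,"tz": 0,"wx": 0,"wy": 0,"wz": 0,"gripper": 0},
  {"tx": 80,"ty": -185,"tz": 0,"wx": 0,"wy": 0,"wz": 0,"gripper": 0},
])

```text
time: 2.98
position: [0.544, 0.236, 0.3309]
tool_rot: [3.134, 0.214, 0.002]
ft_force: [1.1, -0.0, 0.2]
grip_width: 0.004
grip_force: 0.0
```

Request:
jog_arm([
  {"tx": 13,"ty": -35,"tz": 0,"wx": 0,"wy": 0,"wz": 0,"gripper": 0},
  {"tx": 26,"ty": -70,"tz": 0,"wx": 0,"wy": 0,"wz": 0,"gripper": 0},
  {"tx": 39,"ty": -105,"tz": 0,"wx": 0,"wy": 0,"wz": 0,"gripper": 0},
  {"tx": 52,"ty": -140,"tz": 10,"wx": 0,"wy": 0,"wz": 0,"gripper": 0},
  {"tx": 64,"ty": -158,"tz": 20,"wx": 0,"wy": 0,"wz": 0,"gripper": 0},
])

```text
time: 3.4
position: [0.5836, 0.4052, 0.31]
tool_rot: [-3.13, -0.224, 0.002]
ft_force: [-0.7, 0.7, 1.1]
grip_width: 0.005
grip_force: 0.0
```

Run:
```python
from h import *
import cv2
plan([[30,62,190],[30,62,250]])
for n in ('scene','wrist'): cv2.imwrite(f'pics/{n}1.png',vision.get_image(n)['color'])
```

```text
t 3.4 sampler xyz [ 53.9  66.  310. ] F [-0.7  0.7  1.1] grip 0.0
turn [-0.003  0.001  0.013]
[30, 62, 190] [-23.9   4.1 120. ]
[30, 62, 250] [-23.9   3.9  60. ]
```

View pics/scene1.png

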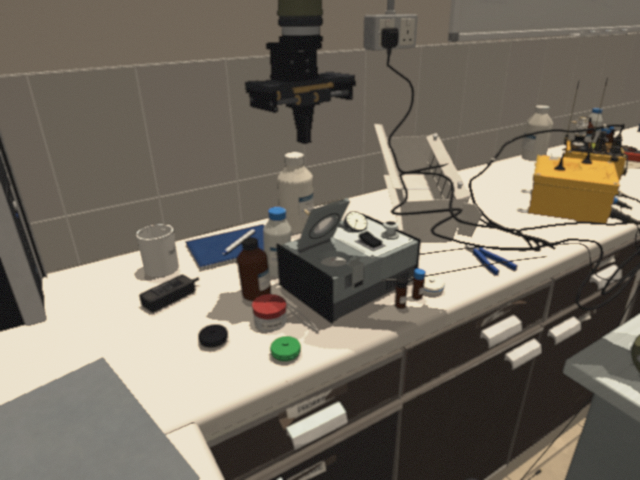

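The arm hovers above and behind the open lid, with the fingers at (304,140) in the scene picture. I lower the closed fingers behind the lid.

Request:
jog_arm([
  {"tx": -12,"ty": 2,"tz": 40,"wx": 0,"wy": 0,"wz": 0.013,"gripper": 0},
  {"tx": -24,"ty": 4,"tz": 75,"wx": 0,"wy": 0,"wz": 0.013,"gripper": 0},
  {"tx": -24,"ty": 4,"tz": 105,"wx": 0,"wy": 0,"wz": 0.013,"gripper": 0},
  {"tx": -24,"ty": 4,"tz": 118,"wx": 0,"wy": 0,"wz": 0.013,"gripper": 0},
  {"tx": -24,"ty": 4,"tz": 118,"wx": 0,"wy": 0,"wz": 0.013,"gripper": 0},
])

```text
time: 3.92
position: [0.5616, 0.3895, 0.1893]
tool_rot: [3.131, 0.193, -0.006]
ft_force: [-0.4, 0.1, 0.0]
grip_width: 0.006
grip_force: 0.0
```

Run:
```python
from h import *
plan([[6,62,193],[-16.5,62,180],[-30,62,166],[-41,62,150],[-49,62,133],[-53,62,123]])
```

```text
t 3.92 sampler xyz [ 30.1  53.3 189.3] F [-0.4  0.1  0. ] grip 0.01
turn [ 0.004  0.004 -0.006]
[6, 62, 193] [-24.2  -8.6  -3.6]
[-16.5, 62, 180] [-46.6  -8.5   9.5]
[-30, 62, 166] [-60.   -8.5  23.5]
[-41, 62, 150] [-71.   -8.5  39.6]
[-49, 62, 133] [-78.9  -8.5  56.6]
[-53, 62, 123] [-82.8  -8.5  66.6]
```

Request:
jog_arm([
  {"tx": -12,"ty": -8,"tz": -2,"wx": 0,"wy": 0,"wz": 0,"gripper": 0},
  {"tx": -22,"ty": -8,"tz": -3,"wx": 0,"wy": 0,"wz": 0,"gripper": 0},
  {"tx": -30,"ty": -8,"tz": 0,"wx": 0,"wy": 0,"wz": 0,"gripper": 0},
  {"tx": -38,"ty": -8,"tz": 4,"wx": 0,"wy": 0,"wz": 0,"gripper": 0},
  {"tx": -46,"ty": -8,"tz": 9,"wx": 0,"wy": 0,"wz": 0,"gripper": 0},
])

```text
time: 4.33
position: [0.515, 0.3957, 0.1852]
tool_rot: [-3.134, -0.197, -0.005]
ft_force: [0.9, -0.0, -0.4]
grip_width: 0.006
grip_force: 0.4
```

Run:
```python
from h import *
plan([[-16.5,62,180],[-24,62,173],[-30,62,166],[-36,62,158],[-41,62,150],[-46,62,141],[-49,62,133],[-53,62,123]])
d=vision.spot_in('top','lid_pad'); print(d[:2])
T=vision.get_image('top'); q=np.load('q.npy')
for t in np.arange(.5,1.2,.1): print(round(t,1),proj(T,world(q,[lidp(t,98,8.6,0)])).round(0))
```

```text
t 4.33 sampler xyz [-15.4  65.4 185.2] F [ 0.9 -0.  -0.4] grip 0.01
turn [-0.001 -0.003 -0.004]
[-16.5, 62, 180] [-1.1  3.4  5.2]
[-24, 62, 173] [-8.7  3.5 12.2]
[-30, 62, 166] [-14.7   3.5  19.2]
[-36, 62, 158] [-20.7   3.5  27.2]
[-41, 62, 150] [-25.7   3.6  35.2]
[-46, 62, 141] [-30.8   3.6  44.1]
[-49, 62, 133] [-33.8   3.6  52.1]
[-53, 62, 123] [-37.8   3.6  62.1]
[{'bbox': [293.1, 222.6, 354.8, 268.6], 'conf': 0.84}, {'bbox': [288.6, 153.5, 318.6, 191.1], 'conf': 0.21}]
0.5 [[327. 278.]]
0.6 [[327. 274.]]
0.7 [[326. 270.]]
0.8 [[325. 266.]]
0.9 [[325. 261.]]
1.0 [[324. 255.]]
1.1 [[323. 250.]]
```

Request:
jog_arm([
  {"tx": -4,"ty": 3,"tz": 7,"wx": 0,"wy": 0,"wz": 0,"gripper": 0},
  {"tx": -9,"ty": 3,"tz": 12,"wx": 0,"wy": 0,"wz": 0,"gripper": 0},
  {"tx": -15,"ty": 3,"tz": 19,"wx": 0,"wy": 0,"wz": 0,"gripper": 0},
  {"tx": -15,"ty": 3,"tz": 19,"wx": 0,"wy": 0,"wz": 0,"gripper": 0},
  {"tx": -15,"ty": 3,"tz": 19,"wx": 0,"wy": 0,"wz": 0,"gripper": 0},
])

```text
time: 4.85
position: [0.5002, 0.3894, 0.1637]
tool_rot: [3.134, 0.197, -0.002]
ft_force: [-0.2, 0.3, -0.5]
grip_width: 0.004
grip_force: 0.0
```

Run:
```python
from h import *
import cv2
plan([[-30,62,166],[-36,62,158],[-41,62,150],[-46,62,141],[-49,62,133],[-53,62,123]])
a=vision.get_image('scene')['color'][150:330,230:470]; cv2.imwrite('pics/s2.png',cv2.resize(a,(800,600)))
```

```text
t 4.85 sampler xyz [-30.8  61.1 163.7] F [-0.2  0.3 -0.5] grip 0.0
turn [ 0.001  0.001 -0.004]
[-30, 62, 166] [ 0.8 -0.9 -2.3]
[-36, 62, 158] [-5.2 -0.9  5.7]
[-41, 62, 150] [-10.2  -0.9  13.7]
[-46, 62, 141] [-15.2  -0.9  22.7]
[-49, 62, 133] [-18.2  -0.9  30.7]
[-53, 62, 123] [-22.2  -0.9  40.7]
```

View pics/s2.png

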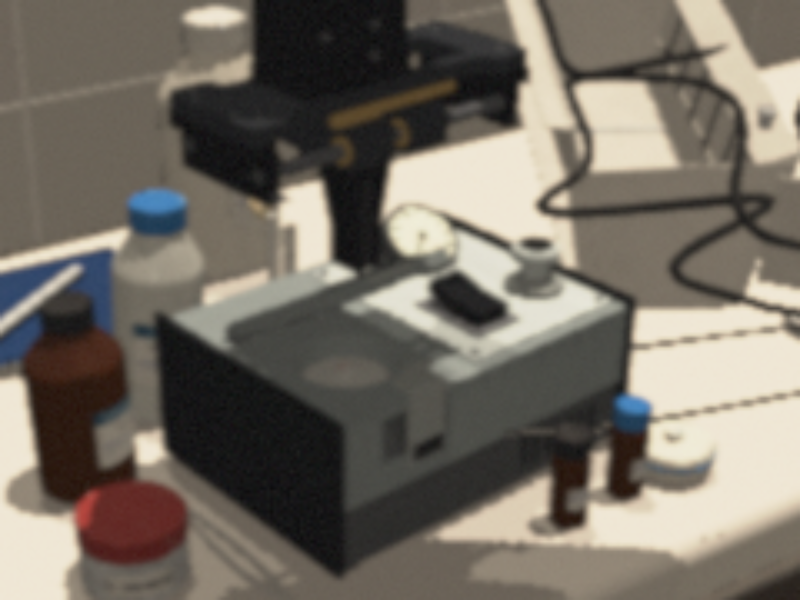

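The lid is now seen nearly edge-on at crop (330,300), with the fingers pushing behind it at (355,260). It swings as planned, so I continue along the arc.

Request:
jog_arm([
  {"tx": -5,"ty": 0,"tz": 6,"wx": 0,"wy": 0,"wz": 0,"gripper": 0},
  {"tx": -10,"ty": 0,"tz": 14,"wx": 0,"wy": 0,"wz": 0,"gripper": 0},
  {"tx": -15,"ty": 0,"tz": 22,"wx": 0,"wy": 0,"wz": 0,"gripper": 0},
  {"tx": -19,"ty": 0,"tz": 30,"wx": 0,"wy": 0,"wz": 0,"gripper": 0},
  {"tx": -19,"ty": 0,"tz": 30,"wx": 0,"wy": 0,"wz": 0,"gripper": 0},
])

```text
time: 5.32
position: [0.4798, 0.3866, 0.1321]
tool_rot: [3.133, 0.198, -0.005]
ft_force: [0.0, -0.2, -0.1]
grip_width: 0.002
grip_force: 0.0
```

Run:
```python
from h import *
plan([[-52,62,127],[-55,62,120],[-57,62,114]])
```

```text
t 5.32 sampler xyz [-51.4  61.  132.1] F [ 0.  -0.2 -0.1] grip 0.0
turn [ 0.002  0.004 -0.003]
[-52, 62, 127] [-0.5 -1.1  5.1]
[-55, 62, 120] [-3.5 -1.1 12.1]
[-57, 62, 114] [-5.5 -1.1 18.1]
```

Request:
jog_arm([
  {"tx": -2,"ty": 0,"tz": 5,"wx": 0,"wy": 0,"wz": 0,"gripper": 0},
  {"tx": -4,"ty": 0,"tz": 10,"wx": 0,"wy": 0,"wz": 0,"gripper": 0},
  {"tx": -5,"ty": 0,"tz": 14,"wx": 0,"wy": 0,"wz": 0,"gripper": 0},
  {"tx": -5,"ty": 0,"tz": 16,"wx": 0,"wy": 0,"wz": 0,"gripper": 0},
  {"tx": -5,"ty": 0,"tz": 16,"wx": 0,"wy": 0,"wz": 0,"gripper": 0},
])

```text
time: 5.73
position: [0.4771, 0.3869, 0.1184]
tool_rot: [-3.135, -0.196, 0.0]
ft_force: [0.3, 0.1, 0.5]
grip_width: 0.001
grip_force: 0.2
```

Request:
jog_arm([
  {"tx": 0,"ty": 0,"tz": 1,"wx": 0,"wy": 0,"wz": 0,"gripper": 0},
  {"tx": 0,"ty": 0,"tz": 2,"wx": 0,"wy": 0,"wz": 0,"gripper": 0},
  {"tx": 0,"ty": 0,"tz": 2,"wx": 0,"wy": 0,"wz": 0,"gripper": 0},
  {"tx": 0,"ty": 0,"tz": 2,"wx": 0,"wy": 0,"wz": 0,"gripper": 0},
  {"tx": 0,"ty": 0,"tz": 2,"wx": 0,"wy": 0,"wz": 0,"gripper": 0},
])

```text
time: 6.15
position: [0.4769, 0.3869, 0.1164]
tool_rot: [3.135, 0.196, -0.0]
ft_force: [-1.0, 0.1, 1.5]
grip_width: 0.004
grip_force: 0.8
```

Request:
jog_arm([
  {"tx": 0,"ty": 0,"tz": 1,"wx": 0,"wy": 0,"wz": 0,"gripper": 0},
  {"tx": 0,"ty": 0,"tz": 2,"wx": 0,"wy": 0,"wz": 0,"gripper": 0},
  {"tx": 0,"ty": 0,"tz": 3,"wx": 0,"wy": 0,"wz": 0,"gripper": 0},
  {"tx": 0,"ty": 0,"tz": 3,"wx": 0,"wy": 0,"wz": 0,"gripper": 0},
  {"tx": 0,"ty": 0,"tz": 3,"wx": 0,"wy": 0,"wz": 0,"gripper": 0},
])

```text
time: 6.57
position: [0.4772, 0.3867, 0.1132]
tool_rot: [3.135, 0.196, -0.0]
ft_force: [0.3, 0.1, -0.2]
grip_width: 0.007
grip_force: 0.0
```

Request:
jog_arm([
  {"tx": 0,"ty": 0,"tz": 1,"wx": 0,"wy": 0,"wz": 0,"gripper": 0},
  {"tx": 0,"ty": 0,"tz": 2,"wx": 0,"wy": 0,"wz": 0,"gripper": 0},
  {"tx": 0,"ty": 0,"tz": 2,"wx": 0,"wy": 0,"wz": 0,"gripper": 0},
  {"tx": 0,"ty": 0,"tz": 2,"wx": 0,"wy": 0,"wz": 0,"gripper": 0},
  {"tx": 0,"ty": 0,"tz": 2,"wx": 0,"wy": 0,"wz": 0,"gripper": 0},
])

```text
time: 6.98
position: [0.4772, 0.3868, 0.1128]
tool_rot: [3.135, 0.196, 0.001]
ft_force: [-2.1, -2.5, 7.9]
grip_width: 0.006
grip_force: 3.9
```

Run:
```python
from h import *
import cv2
plan([])
a=vision.get_image('scene')['color'][150:330,230:470]; cv2.imwrite('pics/s3.png',cv2.resize(a,(800,600)))
```

```text
t 6.98 sampler xyz [-54.   61.5 112.8] F [-2.1 -2.5  7.9] grip 0.01
turn [ 0.001 -0.001 -0.005]
```

View pics/s3.png

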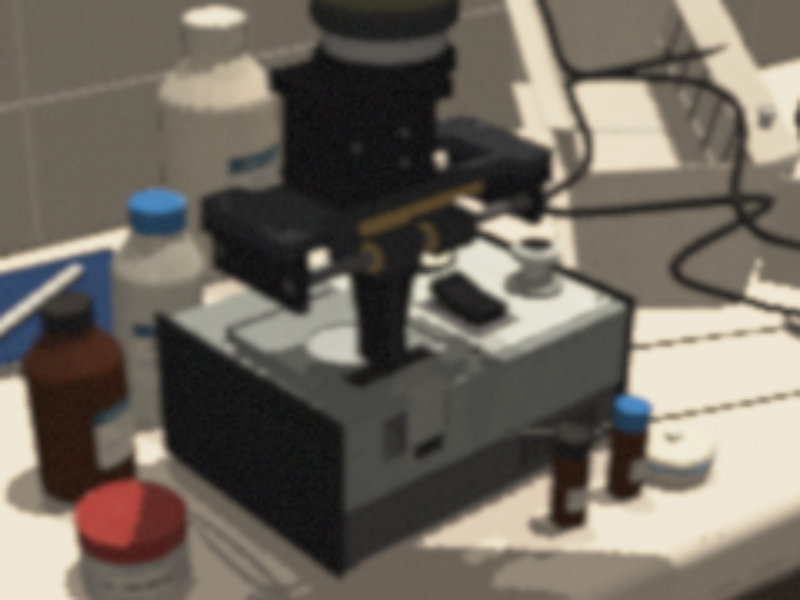

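The lid lies shut, with the fingers on its strip at (385,360) in the crop and 8 N of push. I press to about 15–20 N so the latch snaps.

Request:
jog_arm([
  {"tx": 0,"ty": 0,"tz": 1,"wx": 0,"wy": 0,"wz": 0,"gripper": 0},
  {"tx": 0,"ty": 0,"tz": 1.5,"wx": 0,"wy": 0,"wz": 0,"gripper": 0},
  {"tx": 0,"ty": 0,"tz": 1.5,"wx": 0,"wy": 0,"wz": 0,"gripper": 0},
  {"tx": 0,"ty": 0,"tz": 1.5,"wx": 0,"wy": 0,"wz": 0,"gripper": 0},
  {"tx": 0,"ty": 0,"tz": 1.5,"wx": 0,"wy": 0,"wz": 0,"gripper": 0},
])

```text
time: 7.45
position: [0.4773, 0.3868, 0.1126]
tool_rot: [3.134, 0.195, 0.002]
ft_force: [-4.0, -5.0, 15.6]
grip_width: 0.009
grip_force: 7.4
```

Request:
jog_arm([
  {"tx": 0,"ty": 0,"tz": -20,"wx": 0,"wy": 0,"wz": 0,"gripper": 0},
  {"tx": 0,"ty": 0,"tz": -45,"wx": 0,"wy": 0,"wz": 0,"gripper": 0},
  {"tx": 16,"ty": 30,"tz": -50,"wx": 0,"wy": 0,"wz": 0,"gripper": 0},
  {"tx": 32,"ty": 60,"tz": -50,"wx": 0,"wy": 0,"wz": 0,"gripper": 0},
  {"tx": 48,"ty": 91,"tz": -50,"wx": 0,"wy": 0,"wz": 0,"gripper": 0},
])

```text
time: 7.87
position: [0.5367, 0.3025, 0.161]
tool_rot: [-3.135, -0.2, -0.003]
ft_force: [1.1, -0.3, -0.3]
grip_width: 0.009
grip_force: 0.0
```

Run:
```python
from h import *
import cv2
T,S=vision.get_image('top'),vision.get_image('scene')
plan([[-6,-30,140],[-6,-30,122],[-6,-30,113]])
q=np.load('q.npy')
for n,d in(('top',T),('scene',S)): print(n,proj(d,world(q,[[-88,62,125]])).round(0))
a=cv2.resize(S['color'][210:300,290:410],(800,600),interpolation=cv2.INTER_CUBIC); cv2.imwrite('pics/s4.png',a)
```

```text
t 7.97 sampler xyz [ -2.1 -38.3 159.3] F [-0.8 -0.9 -0.2] grip 0.0
turn [ 0.005 -0.002 -0.016]
[-6, -30, 140] [-4.  -8.3 19.3]
[-6, -30, 122] [-4.1 -8.4 37.3]
[-6, -30, 113] [-4.1 -8.4 46.3]
top [[330. 301.]]
scene [[356. 259.]]
```

View pics/s4.png

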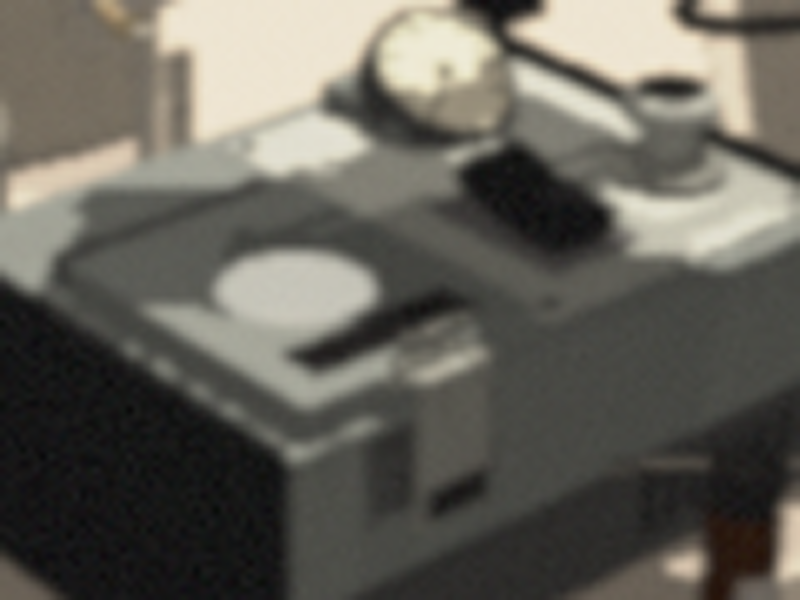

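The lid is flat, and the hook at crop (440,340) appears to lie over its front edge. I verify numerically that the hook is at its rest position against the first pictures.

Run:
```python
from h import *
import cv2
up=lambda a:cv2.resize(a,None,fx=4,fy=4,interpolation=cv2.INTER_CUBIC)
for n,(l,t,r,b),r0 in(('top',(318,293,340,306),None),('scene',(348,256,366,268),None)):
    a=up(cv2.imread(f'pics/{n}0.png')[t:b,l:r]); im=vision.get_image(n)['color']; c=up(im[t-8:b+8,l-8:r+8])
    m=cv2.matchTemplate(c,a,cv2.TM_CCOEFF_NORMED); _,v,_,p=cv2.minMaxLoc(m); print(n,round(v,2),(np.array(p)/4-8))
    print([(np.round(x['bbox']),round(x['conf'],2)) for x in vision.spot_in(n,'latch')][:3])
q=np.load('q.npy'); 
print(proj(vision.get_image('top'),world(q,[[-88,62,125],[-95,62,125]])).round(1).tolist(),proj(vision.get_image('scene'),world(q,[[-88,62,125],[-95,62,125]])).round(1).tolist())
plan([])
```

```text
top 0.76 [-0.25  0.  ]
[(array([318., 293., 340., 304.]), 0.59)]
scene 0.45 [ 3.   -7.25]
[(array([349., 259., 361., 285.]), 0.56), (array([304., 205., 318., 231.]), 0.48)]
[[330.1, 301.4], [330.7, 305.5]] [[356.3, 258.8], [359.0, 260.2]]
t 8.27 sampler xyz [ -7.4 -28.  160.1] F [ 0.5 -0.4  0.5] grip 0.01
turn [-0.001  0.    -0.002]
```

In the top view the hook sits where it was at rest, with no 4 px forward shift, so the lid is latched. The tool has settled over the rocker's far end, so I press it.

Request:
jog_arm([
  {"tx": 1,"ty": 2,"tz": 20,"wx": 0,"wy": 0,"wz": 0,"gripper": 0},
  {"tx": 1,"ty": 2,"tz": 33,"wx": 0,"wy": 0,"wz": 0,"gripper": 0},
  {"tx": 1,"ty": 2,"tz": 38,"wx": 0,"wy": 0,"wz": 0,"gripper": 0},
  {"tx": 1,"ty": 2,"tz": 42,"wx": 0,"wy": 0,"wz": 0,"gripper": 0},
  {"tx": 1,"ty": 2,"tz": 45,"wx": 0,"wy": 0,"wz": 0,"gripper": 0},
])

```text
time: 8.68
position: [0.5368, 0.3011, 0.1145]
tool_rot: [3.135, 0.197, -0.001]
ft_force: [0.3, -0.6, -0.4]
grip_width: 0.003
grip_force: 0.0
```

Request:
jog_arm([
  {"tx": 0,"ty": 0,"tz": 1,"wx": 0,"wy": 0,"wz": 0,"gripper": 0},
  {"tx": 0,"ty": 0,"tz": 2,"wx": 0,"wy": 0,"wz": 0,"gripper": 0},
  {"tx": 0,"ty": 0,"tz": 2,"wx": 0,"wy": 0,"wz": 0,"gripper": 0},
  {"tx": 0,"ty": 0,"tz": 2,"wx": 0,"wy": 0,"wz": 0,"gripper": 0},
  {"tx": 0,"ty": 0,"tz": 2,"wx": 0,"wy": 0,"wz": 0,"gripper": 0},
])

```text
time: 9.1
position: [0.5369, 0.3011, 0.1141]
tool_rot: [3.135, 0.197, -0.0]
ft_force: [-4.2, -0.3, 6.6]
grip_width: 0.004
grip_force: 2.8
```

Request:
jog_arm([
  {"tx": 0,"ty": 0,"tz": -25,"wx": 0,"wy": 0,"wz": 0,"gripper": 0},
  {"tx": 0,"ty": 0,"tz": -50,"wx": 0,"wy": 0,"wz": 0,"gripper": 0},
  {"tx": -12,"ty": 29,"tz": -50,"wx": 0,"wy": 0,"wz": 0,"gripper": 0},
  {"tx": -24,"ty": 58,"tz": -50,"wx": 0,"wy": 0,"wz": 0,"gripper": 0},
  {"tx": -24,"ty": 58,"tz": -50,"wx": 0,"wy": 0,"wz": 0,"gripper": 0},
])

```text
time: 9.52
position: [0.5213, 0.2335, 0.1629]
tool_rot: [3.13, 0.186, 0.0]
ft_force: [0.5, -0.4, -0.6]
grip_width: 0.003
grip_force: 0.0
```

Run:
```python
from h import *
import cv2
S=vision.get_image('scene')
plan([[-30,-88,140],[-30,-88,131],[-30,-88,122.6]])
a=cv2.resize(S['color'][200:290,320:440],(800,600),interpolation=cv2.INTER_CUBIC); cv2.imwrite('pics/s5.png',a)
```

```text
t 9.57 sampler xyz [-29.5 -93.7 163.1] F [-0.4  0.5 -0.1] grip 0.01
turn [ 0.003 -0.001 -0.01 ]
[-30, -88, 140] [-0.6 -5.8 23. ]
[-30, -88, 131] [-0.6 -5.8 32. ]
[-30, -88, 122.6] [-0.6 -5.9 40.4]
```

View pics/s5.png

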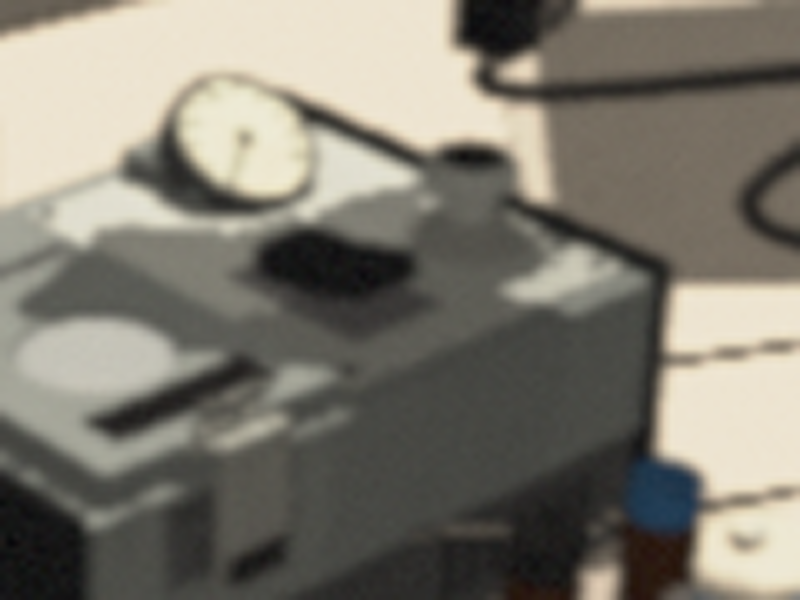

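The rocker's near end now stands up (crop (390,265)), so the pump is on, and the fingers hang over the plunger at (490,150). I press it.

Request:
jog_arm([
  {"tx": 0,"ty": 0,"tz": 10,"wx": 0,"wy": 0,"wz": 0,"gripper": 0},
  {"tx": 0,"ty": 0,"tz": 25,"wx": 0,"wy": 0,"wz": 0,"gripper": 0},
  {"tx": 0,"ty": 0,"tz": 33,"wx": 0,"wy": 0,"wz": 0,"gripper": 0},
  {"tx": 0,"ty": 0,"tz": 38,"wx": 0,"wy": 0,"wz": 0,"gripper": 0},
  {"tx": 0,"ty": 0,"tz": 41,"wx": 0,"wy": 0,"wz": 0,"gripper": 0},
])

```text
time: 9.98
position: [0.5202, 0.2412, 0.1222]
tool_rot: [-3.135, -0.198, 0.002]
ft_force: [-6.8, -3.6, 21.7]
grip_width: 0.008
grip_force: 11.0
```

Request:
jog_arm([
  {"tx": 0,"ty": 0,"tz": 1,"wx": 0,"wy": 0,"wz": 0,"gripper": 0},
  {"tx": 0,"ty": 0,"tz": 2,"wx": 0,"wy": 0,"wz": 0,"gripper": 0},
  {"tx": 0,"ty": 0,"tz": 2,"wx": 0,"wy": 0,"wz": 0,"gripper": 0},
  {"tx": 0,"ty": 0,"tz": 2,"wx": 0,"wy": 0,"wz": 0,"gripper": 0},
  {"tx": 0,"ty": 0,"tz": 2,"wx": 0,"wy": 0,"wz": 0,"gripper": 0},
])

```text
time: 10.4
position: [0.5202, 0.2412, 0.1223]
tool_rot: [3.134, 0.198, -0.001]
ft_force: [-5.7, -2.6, 14.7]
grip_width: 0.005
grip_force: 7.6
```

Run:
```python
from h import *
plan([]); print(ctrl.close_job())
```

```text
t 10.4 sampler xyz [-30.1 -88.5 122.3] F [-5.7 -2.6 14.7] grip 0.01
turn [ 0.001  0.001 -0.003]
the job is handed in; nothing more can be done
None
```

I handed the job in at 10.4 s with the lid shut and latched, the rocker on, and the fingertips holding the plunger on its hard stop at about 15 N; the judge's verdict was not shown.

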